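# Lever open the cuvette module's cover

### The job

Two low cuvette modules with hinged covers stand on the analyser deck: pick up the spatula (the tool with the thin flat blade), slip its blade into the slot under the front edge of the larger module's cover and lever that cover up until it stands open at least halfway to upright. Use only the spatula on the module, keep the gripper itself off it, and leave the smaller module's cover shut. Then lay the spatula back down flat on the deck, with the cover left standing open.

Things in the scene. Friction and masses are not known exactly. Their poses are not given: they have to be found in the camera images.
- spatula: Loose flat-bladed spatula, 200 long (mm), 70 g. Origin: underside, mid-length; x to the blade's tip, z up. Black handle x -100 to 20, 16 wide, 20 high; neck 10 high to x 30; steel blade 20 wide, 3 thick, flush with the underside, tip at x 100. Balances near x 0: grip there across y. It lies flat; a nut driver (same handle, round shank, not needed) lies about 90 to one side.
- module: Larger, fixed module: grey box, white cover, 165 deep (x), 150 wide (mm), top at z 50. Origin on the deck; x from front (robot side) to hinge. Box x -70 to 70, 44 high; before it a solid ledge x -95 to -70, 26 high, full width. Shut cover: plate z 44 to 50, x -95 to 70. So the slot for the blade, open in front and at both ends, is z 26 to 44, x -95 to -70, 150 wide.
- cover (a joint): Opening angle (rad) of the larger module's cover about its hinge, the line along the module's y at x 70, z 44 mm: 0 shut and flat, grows as the front edge rises, 1.57 upright, stop at 1.75. The stiff hinge holds the cover where it is left; lifting at the front edge takes 1 to 2 N.
- small_cover (a joint): Opening angle (rad) of the smaller module's cover, 0 shut, to be left shut. That module is alike but 95 mm wide, 430 to 530 mm to the left or right of the larger; between them, beyond the tools, stands a fixed tube rack 95 mm high.
Not all that is in view belongs to the job. What is shaped like the spatula but green or turquoise is not meant.

How it is judged:
By the outcome, as a careful person would: the job done as asked, in the order asked, and still so for the second after the job is handed in, with the robot touching nothing.
It also fails if it takes over 54 s, if anything falls off the work surface, if the arm or the gripper's body presses on something with over 40 N, if the wrist force passes 120 N, or if a joint passes its speed limit or range.

### The arm

A 7-joint arm with a two-finger parallel gripper is mounted at the origin on the work surface. World frame = base frame: x ahead of the robot, y to its left, z up, the work surface at z = 0. Lengths are in m, angles in rad, forces in N, time in s.
With the tool pointing down it reaches from about 0.4 to 0.85 m from the base axis. Payload 10.4 kg.
Tool frame: the origin (TCP) lies midway between the tips of the shut fingers; the grasp point (between the pads) lies 19 mm behind it; z points along the fingers, y is the line along which they close (so a half turn about z gives the same grasp; the last joint's range is limited). The gripper opens to 87 mm and grips with 3 to 60 N. Pads are 19 mm wide; open, the fingers measure 117 mm over their backs; the gripper's body (75 mm by 190 mm) begins 51 mm behind the grasp point.
Start: joints at [1.18, 0.332, -0.065, 1.46, 0.022, 1.35, -0.088], TCP at [0.225, -0.583, 0.223] pointing down, gripper open.
Joint ranges: [-2.6, 2.6], [-0.5, 2.12], [-1.47, 1.34], [0.16, 2.42], [-1.27, 4.41], [0.06, 2.06], [-2.6, 2.6]. Speed limits (rad/s): [2.22, 2.22, 2.79, 2.79, 3.14, 3.14, 3.14].

### API

Orientations are given as a unit quaternion [x, y, z, w].
In Python, from bench import sensors, eyes, order gives the robot as it stands.
- The arm moves only by the tool arm_command, never from a script. Its argument "steps" is a list of rows, each an object with "rot": the turn, a rotation vector about the world's x, y, z in degrees, a list of three; "slide": the shift along the world's x, y, z in m, a list of three; "grip": the opening, from 0 (shut) to 1 (fully open). A call has exactly 8 rows; each row shifts and turns the commanded pose from where the row before left it; what a row does not reach is not made up. A row lasts 1/8 s, in which the tool goes at most 62.5 mm and 10.7 degrees, less where a joint would pass 70% of its speed; a pose out of reach is approached as far as the arm can. A call with a gripper value outside its range is refused whole. The fingers move at their own pace and stop on an object; "newtons" is the grip in N (left out, the last holds). Time passes only in rows, so rows that do not move let the fingers close, or fill a call up. It gives the time, the measured TCP pose, the force, the opening and the grip force at its end, in the units of the state.
- sensors.read_state(): the state, without advancing time (a new reading comes with each control period).
- eyes.camera(name): name is "side" or "top"; returns a dict with "pixels" (384x512x3 uint8, red, green, blue), "intrinsics" (3x3 intrinsics, pixels), "pose" (4x4, takes a point from camera to world coordinates). Camera axes: x right, y down, z forward; pixel columns grow to the right and rows downward; lengths in m; the calibration is good to about 2 mm. A picture is of the moment at which its call begins. There is no depth.
- order.close_job(): hands the job in; it is judged then, once.
Trained networks look in a picture, given as the dict that the camera call returned (one of the last four; its "shot" number tells which), for a name from the list of things; names that differ only in an ending like _2 or _b are one class to them, and where a whole thing is asked for, a point or a joint stands for the part that bears it (a point fixed in the world has none). Each returns a list of dicts, best first, with "conf" (0 to 1); they miss things now and then, are a little off and sometimes report something else, mostly with a low value. They report only what shows in the picture. A call takes as long as a camera call. They do not tell look-alikes from the thing itself.
- eyes.look_for(name, picture): "bbox" ([left, top, right, bottom] in pixels, round what is visible of it).
The state is a dict: "time": time; "joint_positions": joint angles; "joint_vel": joint speeds; "joint_torque": joint torques, N m; "ee_pos": TCP position; "eef_rot": TCP orientation; "ft_force": force on the tool from outside, world axes, zero at the start; "torque": the same for the moment, N m; "width": finger opening in m; "grip_force": force on a finger pad.
Only numpy, scipy, OpenCV 4.12 (cv2) and the standard library are available. Lean on these libraries where they do the work, as an engineer would, in place of code of your own. Each camera call takes 0.05 s, during which the arm holds its last target. There are 200 camera calls.

## Working session

There is one attempt and no reset: what is moved stays moved. The work goes in short steps, Python scripts to look and compute and a tool call to move; the robot and the scene stay as the last step left them, time stands still between calls to the robot, and variables do not carry over. Pictures are saved under pics/ and viewed, at most 12 in all, crops included, and the job is handed in when it is done.

Besides the shell and the picture viewer there is one more tool, called by a JSON object that holds its "op" and its "data", one argument or row to a line. arm_command: Moves the arm, as the interface text tells. Its arguments: {"type":"object","properties":{"steps":{"type":"array","items":{"type":"object","properties":{"rot":{"type":"array","items":{"type":"number"}},"slide":{"type":"array","items":{"type":"number"}},"grip":{"type":"number"}}}},"newtons":{"type":"number"}},"required":["steps"]}

```bash
mkdir -p pics; ls
cat > h.py <<'E'
import numpy as np,cv2
from bench import sensors,eyes,order
def ray(c,px,z):
    K=np.array(c["intrinsics"]);T=np.array(c["pose"])
    d=T[:3,:3]@np.linalg.inv(K)@np.array([px[0],px[1],1.]);o=T[:3,3]
    return o+d*(z-o[2])/d[2]
def proj(c,p):
    K=np.array(c["intrinsics"]);T=np.array(c["pose"])
    q=K@(T[:3,:3].T@(np.array(p)-T[:3,3]));return q[:2]/q[2]
def save(c,n,box=None,s=1):
    im=c["pixels"][...,::-1]
    if box: im=im[box[1]:box[3],box[0]:box[2]]
    cv2.imwrite("pics/"+n,cv2.resize(im,None,fx=s,fy=s,interpolation=cv2.INTER_CUBIC))
E
python3 - <<'E'
from h import *
np.set_printoptions(precision=3,suppress=True)
ims=[]
for n in("top","side"):
    c=eyes.camera(n);ims.append(c["pixels"])
    print(n,np.array(c["pose"]),c["intrinsics"])
    for k in("spatula","module","cover","small_cover"):
        print(k,[(np.round(d["bbox"]),round(d["conf"],2)) for d in eyes.look_for(k,c)])
    save(c,n+"0.png",None,1.5)
print(sensors.read_state())
E
```

```text
pics
top [[-0.007 -0.998  0.069  0.407]
 [-1.     0.006 -0.016 -0.035]
 [ 0.016 -0.07  -0.997  1.283]
 [ 0.     0.     0.     1.   ]] [[440.282   0.    256.616]
 [  0.    440.282 196.708]
 [  0.      0.      1.   ]]
spatula [(array([159., 204., 198., 266.]), 0.86), (array([354., 252., 364., 329.]), 0.81), (array([230., 178., 237., 245.]), 0.72)]
module [(array([293., 109., 346., 172.]), 0.73)]
cover [(array([293., 107., 350., 173.]), 0.63)]
small_cover [(array([138., 120., 176., 177.]), 0.82)]
side [[-0.974 -0.136  0.181  0.279]
 [-0.227  0.56  -0.797  0.865]
 [ 0.007 -0.817 -0.576  0.702]
 [ 0.     0.     0.     1.   ]] [[466.259   0.    259.559]
 [  0.    466.259 190.987]
 [  0.      0.      1.   ]]
spatula [(array([336., 149., 402., 163.]), 0.78), (array([236., 257., 327., 282.]), 0.66), (array([227., 209., 309., 230.]), 0.61)]
module [(array([179., 128., 249., 175.]), 0.88)]
cover [(array([183., 131., 248., 163.]), 0.71)]
small_cover [(array([115., 237., 208., 282.]), 0.96)]
{'time': 0.5, 'joint_positions': array([ 1.18 ,  0.332, -0.065,  1.46 ,  0.022,  1.35 , -0.089]), 'joint_vel': array([ 0.   , -0.001,  0.001, -0.002,  0.001, -0.001,  0.   ]), 'joint_torque': array([ -0.001, -62.256,   0.024, -38.985,  -0.061,   0.032,   0.   ]), 'ee_pos': array([ 0.225, -0.583,  0.223]), 'eef_rot': array([0.983, 0.183, 0.   , 0.   ]), 'ft_force': array([-0.199,  0.412, -0.129]), 'torque': array([-0.007, -0.051, -0.017]), 'grip_force': 0.0, 'width': 0.08709961952065429}
```

View pics/top0.png

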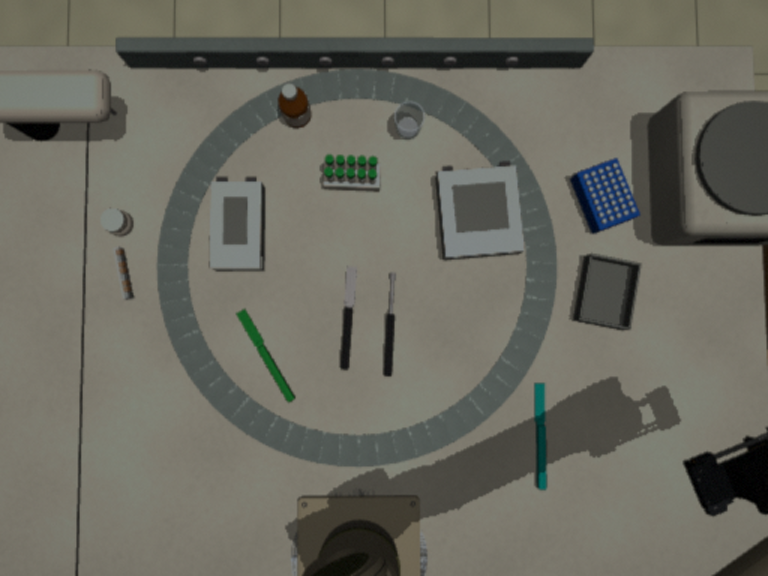

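View pics/side0.png

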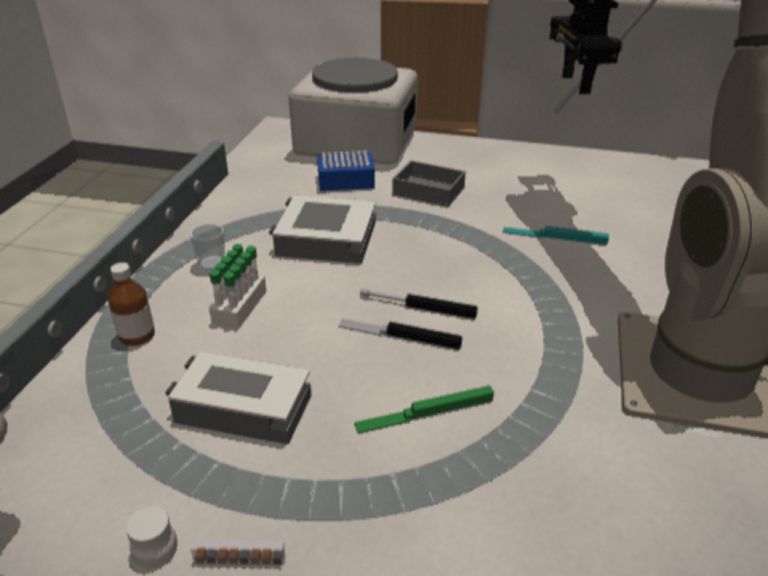

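The top view (1.5x) shows the candidates. There is a black tool with a flat blade at (347,318), a nut driver with a thin round shank at (390,325), a green tool at (265,355) and a turquoise one at (541,435). The first fits the spatula: it is black with a flat steel blade. The larger module is the right one at (480,210) and the smaller is at (235,225). I'll confirm with a crop and measure.

Run:
```python
from h import *
np.set_printoptions(precision=4,suppress=True)
c=eyes.camera("top")
save(c,"crop1.png",(210,90,370,260),3.5)
g=c["pixels"].astype(int)
# handle: dark
roi=np.zeros(g.shape[:2],bool);roi[170:255,222:246]=1
m=(g.max(2)<45)&roi
ys,xs=np.nonzero(m);print("handle px",len(xs),xs.min(),xs.max(),ys.min(),ys.max())
r=cv2.minAreaRect(np.stack([xs,ys],1).astype(np.float32));print(r)
vx,vy,x0,y0=cv2.fitLine(np.stack([xs,ys],1).astype(np.float32),cv2.DIST_L2,0,.01,.01).ravel()
t=(xs-x0)*vx+(ys-y0)*vy
for tt in(t.min()-.5,t.max()+.5):
    print(ray(c,(x0+vx*tt,y0+vy*tt),0.02), ray(c,(x0+vx*tt,y0+vy*tt),0.01))
# blade tip
a=ray(c,(233.5,177.5),0.003);print("tip approx",a)
# cover: white
roi[:]=0;roi[100:180,285:355]=1
sub=g[...,:].min(2)
m=((sub>170)&roi).astype(np.uint8)
print("vals",g[150,300],g[168,320],g[180,320],g[140,280],g[140,320])
```

```text
handle px 212 227 234 205 245
((230.42385864257812, 225.0659942626953), (5.272281646728516, 40.11208724975586), 4.085616588592529)
[0.356  0.0245 0.02  ] [0.3556 0.0249 0.01  ]
[0.473  0.0155 0.02  ] [0.4735 0.0159 0.01  ]
tip approx [0.553  0.0114 0.003 ]
vals [128 135 134] [125 130 130] [127 123 112] [129 129 116] [77 78 72]
```

View pics/crop1.png

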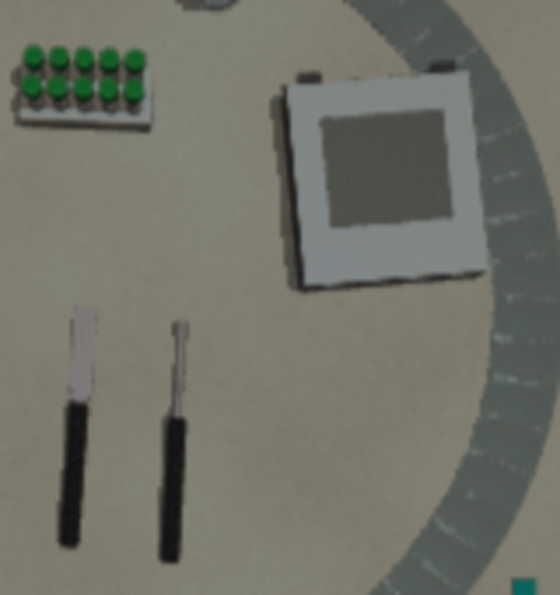

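The crop confirms it: the flat-bladed spatula is at (76,420) and the nut driver at (175,440). The larger module's cover corners are about (285,85), (468,72), (486,270) and (302,288).

Run:
```python
from h import *
np.set_printoptions(precision=4,suppress=True)
c=eyes.camera("top")
K=[(285,85),(468,72),(486,270),(302,288)]
p=np.array([(a/3.5+209.6,b/3.5+89.6) for a,b in K],np.float32)
gray=cv2.cvtColor(c["pixels"],cv2.COLOR_RGB2GRAY)
q=cv2.cornerSubPix(gray,p.reshape(-1,1,2).copy(),(3,3),(-1,-1),(3,50,.01)).reshape(-1,2)
for P in(p,q):
    W=np.array([ray(c,x,.05) for x in P])[:,:2];print(P.tolist());print(W)
    print("sides",[np.linalg.norm(W[i]-W[(i+1)%4]) for i in range(4)])
    bl,br,fr,fl=W; d=(bl+br-fl-fr)/2
    w=(bl+fl-br-fr)/2
    print("yaw",np.degrees(np.arctan2(d[1],d[0])),np.degrees(np.arctan2(-w[0],w[1])),"front mid",(fl+fr)/2,"centre",W.mean(0))
s=eyes.camera("side")
sp=lambda t,y0=0:None
for z,x,y in[(.02,.356,.0245),(.02,.473,.0155),(.003,.553,.0114)]: print(proj(s,(x,y,z)))
for w in W: print(proj(s,(*w,.05)))
```

```text
[[291.028564453125, 113.88571166992188], [343.3143005371094, 110.17142486572266], [348.4571533203125, 166.74285888671875], [295.8857116699219, 171.88571166992188]]
[[ 0.729  -0.1547]
 [ 0.7393 -0.3043]
 [ 0.5765 -0.3155]
 [ 0.5626 -0.1663]]
sides [np.float64(0.14999971386448582), np.float64(0.1631527751353813), np.float64(0.14985641353771115), np.float64(0.16673890278475062)]
yaw 3.9597349364700714 4.617315436803979 front mid [ 0.5696 -0.2409] centre [ 0.6518 -0.2352]
[[292.92828369140625, 112.83515930175781], [341.7881774902344, 109.2884521484375], [349.48846435546875, 166.7821807861328], [296.8591003417969, 172.6852264404297]]
[[ 0.732  -0.1602]
 [ 0.7418 -0.3   ]
 [ 0.5764 -0.3185]
 [ 0.5604 -0.169 ]]
sides [np.float64(0.1402149805322619), np.float64(0.16649526530391365), np.float64(0.15027583194006475), np.float64(0.17187161410690485)]
yaw 4.627675654643643 5.105977388609755 front mid [ 0.5684 -0.2437] centre [ 0.6526 -0.2369]
[307.4454 223.9147]
[259.012  214.2156]
[227.2905 213.935 ]
[181.4754 153.286 ]
[195.2699 129.6156]
[250.7004 133.0935]
[243.0309 159.4353]
```

{"op": "arm_command", "data": {
  "steps": [
    {"slide": [0.0,0.06,0.0],"grip": 0.6},
    {"slide": [0.02,0.06,0.0]},
    {"slide": [0.02,0.06,0.0]},
    {"slide": [0.02,0.06,0.0]},
    {"slide": [0.02,0.06,0.0]},
    {"slide": [0.02,0.06,0.0]},
    {"slide": [0.02,0.06,0.0]},
    {"slide": [0.02,0.06,0.0]}
  ]
}}

```text
schema error: expected keys rot, slide, grip
```

{"op": "arm_command", "data": {
  "steps": [
    {"slide": [0.035,0.035,0.0],"rot": [0,0,-4],"grip": 0.6},
    {"slide": [0.035,0.04,0.0],"rot": [0,0,-4],"grip": 0.6},
    {"slide": [0.035,0.04,0.0],"rot": [0,0,-4],"grip": 0.6},
    {"slide": [0.035,0.04,0.0],"rot": [0,0,-4],"grip": 0.6},
    {"slide": [0.035,0.045,0.0],"rot": [0,0,-4],"grip": 0.6},
    {"slide": [0.03,0.05,0.0],"rot": [0,0,-4],"grip": 0.6},
    {"slide": [0.025,0.05,0.0],"rot": [0,0,-1],"grip": 0.6},
    {"slide": [0.0,0.05,0.0],"rot": [0,0,0],"grip": 0.6}
  ],
  "newtons": 50
}}

```text
time: 1.65
ee_pos: [0.4561, -0.2307, 0.2226]
eef_rot: [0.999, -0.033, 0.0, -0.0]
ft_force: [-0.4, -0.0, 0.2]
width: 0.0524
grip_force: 0.0
```

{"op": "arm_command", "data": {
  "steps": [
    {"slide": [0.0,0.05,0.0],"rot": [0,0,0],"grip": 0.6},
    {"slide": [0.0,0.05,0.0],"rot": [0,0,0],"grip": 0.6},
    {"slide": [0.0,0.05,-0.02],"rot": [0,0,0],"grip": 0.6},
    {"slide": [0.0,0.05,-0.04],"rot": [0,0,0],"grip": 0.6},
    {"slide": [-0.002,0.048,-0.04],"rot": [0,0,0],"grip": 0.6},
    {"slide": [0,0,-0.04],"rot": [0,0,0],"grip": 0.6},
    {"slide": [0,0,-0.02],"rot": [0,0,0],"grip": 0.6},
    {"slide": [0,0,0],"rot": [0,0,0],"grip": 0.6}
  ]
}}

```text
time: 2.65
ee_pos: [0.4517, 0.0137, 0.0625]
eef_rot: [0.999, -0.034, -0.001, -0.0]
ft_force: [0.2, 0.3, 0.7]
width: 0.0523
grip_force: 0.0
```

Run:
```python
from h import *
s=eyes.camera("side");save(s,"s1.png",(190,140,350,260),4)
print(sensors.read_state()["ee_pos"])
```

```text
[0.45264846 0.01363648 0.06369149]
```

View pics/s1.png

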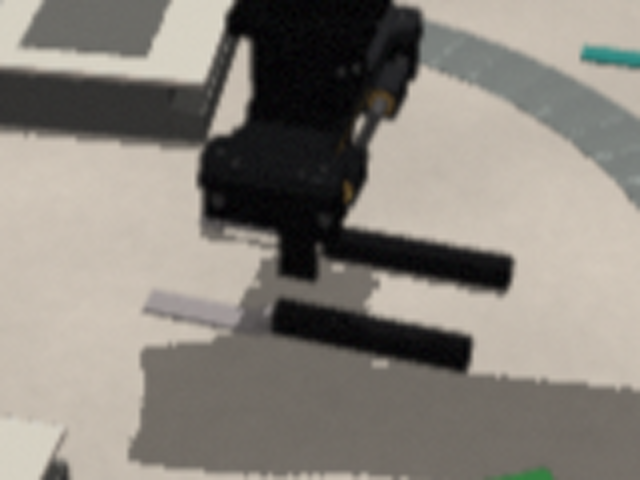

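The gripper is above the front part of the spatula handle: the near finger is at (297,275) and the handle runs from (275,315) to (470,350). Descending to grip it.

{"op": "arm_command", "data": {
  "steps": [
    {"slide": [0,0.003,-0.02],"rot": [0,0,0],"grip": 0.6},
    {"slide": [0,0,-0.02],"rot": [0,0,0],"grip": 0.6},
    {"slide": [0,0,-0.014],"rot": [0,0,0],"grip": 0.6},
    {"slide": [0,0,-0.003],"rot": [0,0,0],"grip": 0.6},
    {"slide": [0,0,0],"rot": [0,0,0],"grip": 0.0},
    {"slide": [0,0,0],"rot": [0,0,0],"grip": 0.0},
    {"slide": [0,0,0],"rot": [0,0,0],"grip": 0.0},
    {"slide": [0,0,0],"rot": [0,0,0],"grip": 0.0}
  ],
  "newtons": 55
}}

```text
time: 3.7
ee_pos: [0.4529, 0.0166, 0.0068]
eef_rot: [0.999, -0.034, 0.0, 0.0]
ft_force: [-0.4, -0.4, 0.1]
width: 0.0202
grip_force: 0.3
```

{"op": "arm_command", "data": {
  "steps": [
    {"slide": [0,0,0],"rot": [0,0,0],"grip": 0.0},
    {"slide": [0,0,0],"rot": [0,0,0],"grip": 0.0},
    {"slide": [0,0,0.03],"rot": [0,0,0],"grip": 0.0},
    {"slide": [0,0,0.04],"rot": [0,0,0],"grip": 0.0},
    {"slide": [0,0,0.04],"rot": [0,0,0],"grip": 0.0},
    {"slide": [-0.01,-0.03,0.01],"rot": [0,0,2],"grip": 0.0},
    {"slide": [-0.01,-0.04,0],"rot": [0,0,3],"grip": 0.0},
    {"slide": [-0.01,-0.04,0],"rot": [0,0,3],"grip": 0.0}
  ]
}}

```text
time: 4.7
ee_pos: [0.4222, -0.0946, 0.1266]
eef_rot: [0.999, 0.037, 0.0, 0.0]
ft_force: [0.8, 0.8, -1.5]
width: 0.0152
grip_force: 55.0
```

{"op": "arm_command", "data": {
  "steps": [
    {"slide": [-0.003,-0.04,0],"rot": [0,0,0],"grip": 0.0},
    {"slide": [0,-0.04,0],"rot": [0,0,0],"grip": 0.0},
    {"slide": [0,-0.04,0],"rot": [0,0,0],"grip": 0.0},
    {"slide": [0,-0.04,-0.02],"rot": [0,0,0],"grip": 0.0},
    {"slide": [0,0,-0.03],"rot": [0,0,0],"grip": 0.0},
    {"slide": [0,0,-0.03],"rot": [0,0,0],"grip": 0.0},
    {"slide": [0,0,0],"rot": [0,0,0],"grip": 0.0},
    {"slide": [0,0,0],"rot": [0,0,0],"grip": 0.0}
  ]
}}

```text
time: 5.7
ee_pos: [0.4203, -0.2536, 0.0475]
eef_rot: [0.999, 0.036, 0.0, 0.0]
ft_force: [0.6, 1.2, -0.6]
width: 0.0152
grip_force: 55.0
```

Run:
```python
from h import *
s=eyes.camera("side");save(s,"s2.png",(160,100,340,235),4)
t=eyes.camera("top");save(t,"t2.png",(260,90,380,250),3.7)
st=sensors.read_state();print(st["ee_pos"],st["eef_rot"],st["width"],st["grip_force"])
```

```text
[ 0.42059815 -0.2537835   0.04790768] [9.99364991e-01 3.56151741e-02 8.80233614e-04 6.31161279e-04] 0.015901997353049157 54.999600648880005
```

View pics/s2.png

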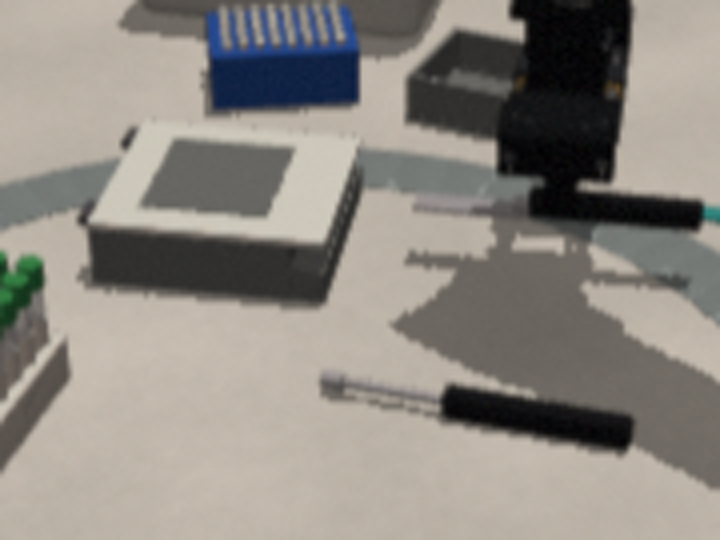

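View pics/t2.png

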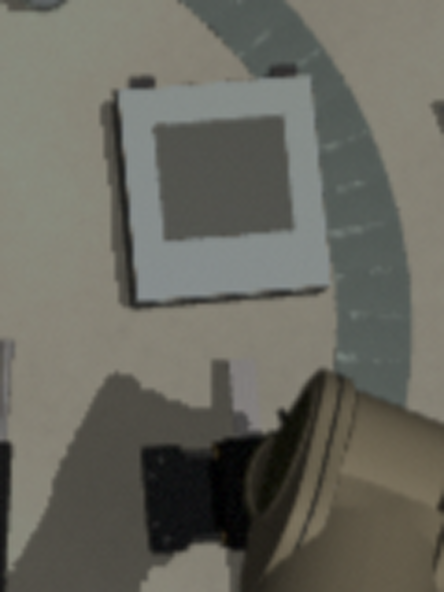

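Both views show the spatula level in front of the module. The blade tip is at (413,205) and the handle tail at (702,213) in the side crop; the tip is at (243,362) in the top crop, 60 mm before the front edge. I'll check its pitch and tip.

Run:
```python
from h import *
np.set_printoptions(precision=4,suppress=True)
s=eyes.camera("side");t=eyes.camera("top")
g=sensors.read_state()["ee_pos"];u=np.array([.9973,.0715,0])
tip=g+u*.1;tip[2]=g[2]-.0068+.003
tail=g-u*.1;tail[2]=g[2]-.0068+.01
print("pred tip",tip,proj(s,tip),proj(t,tip),"tail",proj(s,tail))
print("meas tip",(413/4+160,205/4+100),(243/3.7+260,362/3.7+90),"tail",(702/4+160,213/4+100))
# triangulate tip
def R(c,p):
    a=ray(c,p,0);b=ray(c,p,.2);d=b-a;return a,d/np.linalg.norm(d)
A=np.zeros((3,3));B=np.zeros(3)
for c,p in((s,(263.2,151.2)),(t,(325.3,187.5))):
    o,d=R(c,p);P=np.eye(3)-np.outer(d,d);A+=P;B+=P@o
print("tri",np.linalg.solve(A,B))
F=np.array([.5690,-.2415])
print(proj(s,(F[0],F[1],.05)),proj(s,(F[0],F[1],.044)),proj(s,(F[0],F[1],.026)))
```

```text
pred tip [ 0.5201 -0.2466  0.0438] [263.9727 149.1145] [324.1689 186.9292] tail [336.013  153.0802]
meas tip (263.25, 151.25) (325.6756756756757, 187.83783783783784) tail (335.5, 153.25)
tri [ 0.5212 -0.2512  0.0342]
[246.6242 146.0093] [246.6427 147.8681] [246.6974 153.386 ]
```

{"op": "arm_command", "data": {
  "steps": [
    {"slide": [0,0,-0.004],"rot": [0,0,0],"grip": 0.0},
    {"slide": [0,0,-0.003],"rot": [0,0,0],"grip": 0.0},
    {"slide": [0.01,0.001,0],"rot": [0,0,0],"grip": 0.0},
    {"slide": [0.01,0.001,0],"rot": [0,0,0],"grip": 0.0},
    {"slide": [0.01,0.001,0],"rot": [0,0,0],"grip": 0.0},
    {"slide": [0.007,0,0],"rot": [0,0,0],"grip": 0.0},
    {"slide": [0,0,0],"rot": [0,0,0],"grip": 0.0},
    {"slide": [0,0,0],"rot": [0,0,0],"grip": 0.0}
  ]
}}

```text
time: 6.9
ee_pos: [0.4564, -0.2505, 0.0394]
eef_rot: [0.999, 0.035, -0.0, -0.0]
ft_force: [0.2, 0.7, 0.4]
width: 0.0154
grip_force: 55.0
```

Run:
```python
from h import *
s=eyes.camera("side");save(s,"s3.png",(220,120,320,180),7)
st=sensors.read_state();print(st["ee_pos"],st["eef_rot"],st["ft_force"])
g=st["ee_pos"];u=np.array([.9973,.0715,0]);v=np.array([-.0715,.9973,0])
for k in(-.01,.01):
  for z in(0,.003):
    q=g+u*.1+v*k;q[2]=g[2]-.0068+z;print(k,z,(proj(s,q)-[220,120])*7)
for z in(.026,.044,.05):
    F=np.array([.569,-.2415,z])+.075*v;print("cornerL",z,(proj(s,F)-[220,120])*7)
```

```text
[ 0.45639998 -0.25049867  0.03946879] [ 9.99371956e-01  3.54353592e-02 -1.67012870e-04  3.64740131e-05] [-1.43864613 -0.16410975 -1.18403822]
-0.01 0 [222.92059147 208.77706042]
-0.01 0.003 [222.90428793 202.36538471]
0.01 0 [214.47495175 233.5007859 ]
0.01 0.003 [214.44730183 227.04263865]
cornerL 0.026 [152.28428663 331.11884991]
cornerL 0.044 [151.59631471 291.43223204]
cornerL 0.05 [151.36445366 278.05700526]
```

View pics/s3.png

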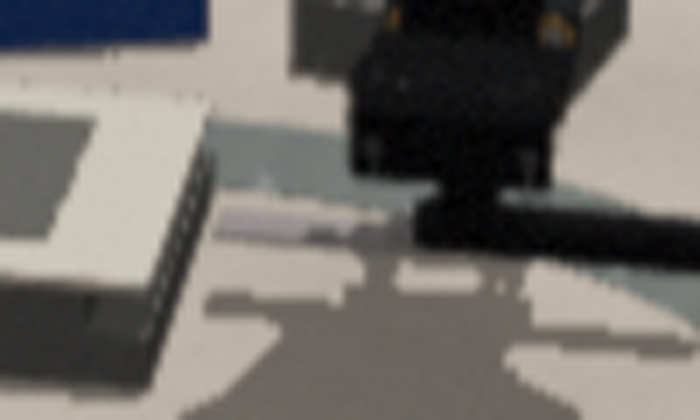

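The blade tip at (215,225) lies level with the dark slot, about 12 mm before the front edge. Its height matches the slot's mid-height. Inserting.

{"op": "arm_command", "data": {
  "steps": [
    {"slide": [0.006,0,0],"rot": [0,0,0],"grip": 0.0},
    {"slide": [0.006,0.001,0],"rot": [0,0,0],"grip": 0.0},
    {"slide": [0.006,0,0],"rot": [0,0,0],"grip": 0.0},
    {"slide": [0.005,0.001,0],"rot": [0,0,0],"grip": 0.0},
    {"slide": [0.005,0,0],"rot": [0,0,0],"grip": 0.0},
    {"slide": [0.003,0,0],"rot": [0,0,0],"grip": 0.0},
    {"slide": [0,0,0],"rot": [0,0,0],"grip": 0.0},
    {"slide": [0,0,0],"rot": [0,0,0],"grip": 0.0}
  ]
}}

```text
time: 7.95
ee_pos: [0.4876, -0.2485, 0.0395]
eef_rot: [0.999, 0.035, -0.0, 0.0]
ft_force: [-0.9, 0.3, -1.2]
width: 0.0158
grip_force: 55.0
```

{"op": "arm_command", "data": {
  "steps": [
    {"slide": [0,0,0.005],"rot": [0.1,-1.5,0],"grip": 0.0},
    {"slide": [0.001,0,0.005],"rot": [0.1,-1.5,0],"grip": 0.0},
    {"slide": [0.001,0,0.005],"rot": [0.1,-1.5,0],"grip": 0.0},
    {"slide": [0.001,0,0.005],"rot": [0.1,-1.5,0],"grip": 0.0},
    {"slide": [0.002,0,0.005],"rot": [0.1,-1.5,0],"grip": 0.0},
    {"slide": [0.002,0,0.005],"rot": [0.1,-1.5,0],"grip": 0.0},
    {"slide": [0.003,0.001,0.005],"rot": [0.1,-1.5,0],"grip": 0.0},
    {"slide": [0,0,0],"rot": [0.1,-1.5,0],"grip": 0.0}
  ]
}}

```text
time: 8.95
ee_pos: [0.4985, -0.2475, 0.0752]
eef_rot: [0.994, 0.035, 0.106, -0.003]
ft_force: [0.5, 0.1, -1.7]
width: 0.0155
grip_force: 55.0
```

Run:
```python
from h import *
s=eyes.camera("side");save(s,"s4.png",(160,80,340,200),4)
```

```text
(no output)
```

View pics/s4.png

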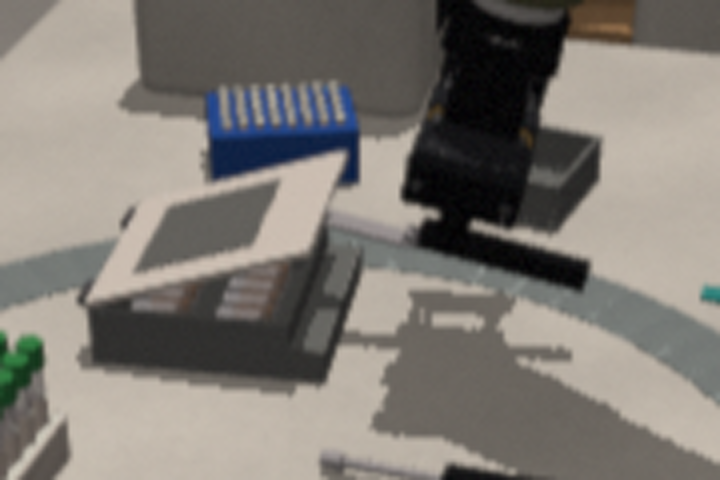

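The cover is open about 20°, with the blade under its front edge at (335,220). Continuing along the arc.

{"op": "arm_command", "data": {
  "steps": [
    {"slide": [0.003,0,0.006],"rot": [0.05,-0.8,0],"grip": 0.0},
    {"slide": [0.003,0.001,0.005],"rot": [0.05,-0.8,0],"grip": 0.0},
    {"slide": [0.003,0,0.005],"rot": [0.05,-0.8,0],"grip": 0.0},
    {"slide": [0.004,0,0.005],"rot": [0.05,-0.8,0],"grip": 0.0},
    {"slide": [0.004,0.001,0.005],"rot": [0.05,-0.8,0],"grip": 0.0},
    {"slide": [0.005,0,0.004],"rot": [0.05,-0.8,0],"grip": 0.0},
    {"slide": [0.005,0,0.004],"rot": [0.05,-0.8,0],"grip": 0.0},
    {"slide": [0.005,0,0.004],"rot": [0.05,-0.8,0],"grip": 0.0}
  ]
}}

```text
time: 10.0
ee_pos: [0.5301, -0.2453, 0.1127]
eef_rot: [0.986, 0.035, 0.161, -0.005]
ft_force: [-1.2, 1.4, -1.6]
width: 0.0154
grip_force: 55.0
```

{"op": "arm_command", "data": {
  "steps": [
    {"slide": [0.006,0.001,0.006],"rot": [0,-0.3,0],"grip": 0.0},
    {"slide": [0.006,0,0.005],"rot": [0,-0.3,0],"grip": 0.0},
    {"slide": [0.006,0.001,0.005],"rot": [0,-0.3,0],"grip": 0.0},
    {"slide": [0.007,0,0.005],"rot": [0,-0.3,0],"grip": 0.0},
    {"slide": [0.007,0.001,0.004],"rot": [0,-0.3,0],"grip": 0.0},
    {"slide": [0.009,0,0.004],"rot": [0,-0.3,0],"grip": 0.0},
    {"slide": [0.009,0.001,0.004],"rot": [0,-0.3,0],"grip": 0.0},
    {"slide": [0,0,0],"rot": [0,0,0],"grip": 0.0}
  ]
}}

```text
time: 11.0
ee_pos: [0.5807, -0.2412, 0.1461]
eef_rot: [0.983, 0.035, 0.179, -0.004]
ft_force: [-0.2, -0.1, -2.0]
width: 0.0157
grip_force: 55.0
```

Run:
```python
from h import *
s=eyes.camera("side");save(s,"s5.png",(160,50,340,180),4)
```

```text
(no output)
```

View pics/s5.png

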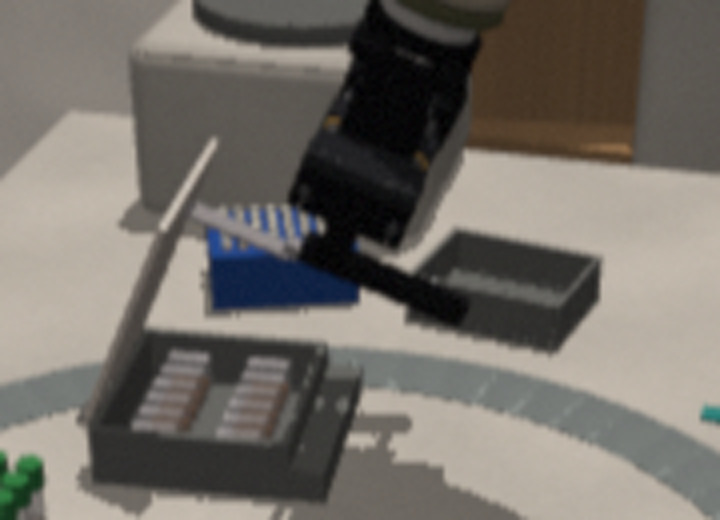

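The cover stands about 65° open, with its edge from (215,140) to (95,420). I'll back straight out, level the spatula, and carry it back.

{"op": "arm_command", "data": {
  "steps": [
    {"slide": [-0.015,-0.001,0],"rot": [0,0,0],"grip": 0.0},
    {"slide": [-0.02,-0.001,0],"rot": [0,0,0],"grip": 0.0},
    {"slide": [-0.025,-0.001,0],"rot": [0,0,0],"grip": 0.0},
    {"slide": [-0.025,-0.001,0],"rot": [0,0,0],"grip": 0.0},
    {"slide": [-0.025,-0.001,0],"rot": [-0.4,5,0],"grip": 0.0},
    {"slide": [-0.015,-0.001,0],"rot": [-0.4,5,0],"grip": 0.0},
    {"slide": [0,0,0],"rot": [-0.4,5,0],"grip": 0.0},
    {"slide": [0,0,0],"rot": [-0.4,5.5,0],"grip": 0.0}
  ]
}}

```text
time: 12.05
ee_pos: [0.4534, -0.248, 0.146]
eef_rot: [0.999, 0.036, -0.001, 0.004]
ft_force: [1.2, 0.3, -0.6]
width: 0.0151
grip_force: 55.0
```

{"op": "arm_command", "data": {
  "steps": [
    {"slide": [0,0.02,0],"rot": [0,0,-1],"grip": 0.0},
    {"slide": [0,0.035,0],"rot": [0,0,-1],"grip": 0.0},
    {"slide": [0,0.035,0],"rot": [0,0,-1],"grip": 0.0},
    {"slide": [0,0.035,0],"rot": [0,0,-1],"grip": 0.0},
    {"slide": [0,0.035,0],"rot": [0,0,-1],"grip": 0.0},
    {"slide": [0,0.035,0],"rot": [0,0,-1],"grip": 0.0},
    {"slide": [0,0.035,0],"rot": [0,0,-1],"grip": 0.0},
    {"slide": [0,0.03,0],"rot": [0,0,-1],"grip": 0.0}
  ]
}}

```text
time: 13.05
ee_pos: [0.4538, 0.0132, 0.1455]
eef_rot: [0.999, -0.034, -0.0, 0.004]
ft_force: [-0.7, -0.0, -0.6]
width: 0.0156
grip_force: 55.0
```

Run:
```python
from h import *
from scipy.spatial.transform import Rotation as R
st=sensors.read_state();m=R.from_quat(st["eef_rot"]).as_matrix();print(st["ee_pos"],m.round(3),st["ft_force"])
s=eyes.camera("side");save(s,"s6.png",(110,70,350,240),3.3)
```

```text
[0.45375571 0.0132237  0.14550257] [[ 0.998 -0.067 -0.001]
 [-0.067 -0.998 -0.007]
 [-0.001  0.007 -1.   ]] [-0.74888884 -0.00821775 -0.64855431]
```

View pics/s6.png

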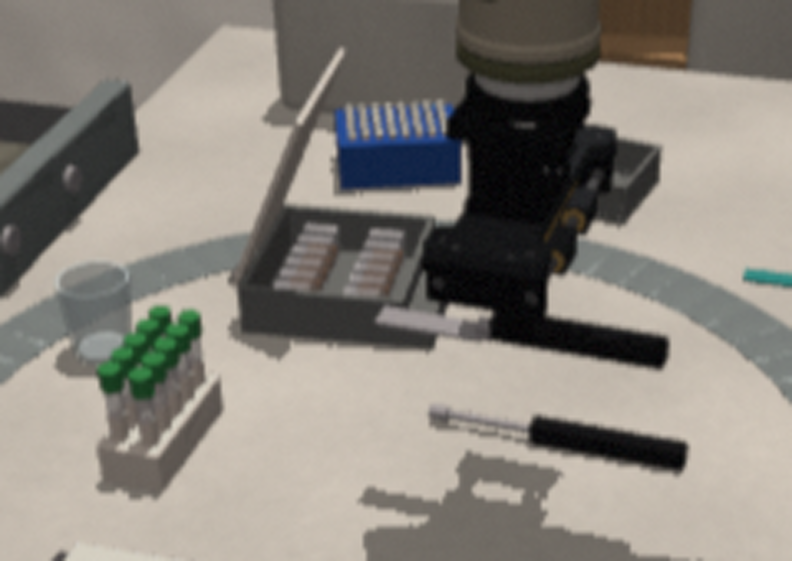

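The cover still stands open (edge at (340,50)). The spatula is level, with its tip at (380,315) and tail at (665,350), above its old spot and clear of the nut driver. Laying it down.

{"op": "arm_command", "data": {
  "steps": [
    {"slide": [0,0.003,-0.035],"rot": [-0.4,0,0],"grip": 0.0},
    {"slide": [0,0,-0.04],"rot": [0,0,0],"grip": 0.0},
    {"slide": [0,0,-0.03],"rot": [0,0,0],"grip": 0.0},
    {"slide": [0,0,-0.02],"rot": [0,0,0],"grip": 0.0},
    {"slide": [0,0,-0.008],"rot": [0,0,0],"grip": 0.0},
    {"slide": [0,0,-0.003],"rot": [0,0,0],"grip": 0.0},
    {"slide": [0,0,-0.002],"rot": [0,0,0],"grip": 0.0},
    {"slide": [0,0,0],"rot": [0,0,0],"grip": 0.0}
  ]
}}

```text
time: 14.1
ee_pos: [0.4551, 0.0155, 0.008]
eef_rot: [0.999, -0.033, 0.0, 0.007]
ft_force: [-0.5, -0.2, -0.6]
width: 0.0154
grip_force: 55.0
```

{"op": "arm_command", "data": {
  "steps": [
    {"slide": [0,0,-0.001],"rot": [0.8,0,0],"grip": 0.0},
    {"slide": [0,0,0],"rot": [0,0,0],"grip": 0.0},
    {"slide": [0,0,0],"rot": [0,0,0],"grip": 0.5},
    {"slide": [0,0,0],"rot": [0,0,0],"grip": 0.5},
    {"slide": [0,0,0],"rot": [0,0,0],"grip": 0.5},
    {"slide": [0,0,0],"rot": [0,0,0],"grip": 0.5},
    {"slide": [0,0,0.02],"rot": [0,0,0],"grip": 0.5},
    {"slide": [0,0,0.03],"rot": [0,0,0],"grip": 0.5}
  ]
}}

```text
time: 15.1
ee_pos: [0.454, 0.0157, 0.0565]
eef_rot: [0.999, -0.033, -0.001, -0.0]
ft_force: [0.3, 0.5, 0.1]
width: 0.0432
grip_force: 0.0
```

{"op": "arm_command", "data": {
  "steps": [
    {"slide": [0,0,0.04],"rot": [0,0,0],"grip": 0.5},
    {"slide": [0,0,0.04],"rot": [0,0,0],"grip": 0.5},
    {"slide": [0,0,0.04],"rot": [0,0,0],"grip": 0.5},
    {"slide": [0,0,0.03],"rot": [0,0,0],"grip": 0.5},
    {"slide": [0,0,0],"rot": [0,0,0],"grip": 0.5},
    {"slide": [0,0,0],"rot": [0,0,0],"grip": 0.5},
    {"slide": [0,0,0],"rot": [0,0,0],"grip": 0.5},
    {"slide": [0,0,0],"rot": [0,0,0],"grip": 0.5}
  ]
}}

```text
time: 16.1
ee_pos: [0.4544, 0.0156, 0.2058]
eef_rot: [0.999, -0.033, -0.001, -0.0]
ft_force: [-0.4, 0.7, -1.0]
width: 0.0432
grip_force: 0.0
```

Run:
```python
from h import *
s=eyes.camera("side");save(s,"s7.png",None,1.5)
```

```text
(no output)
```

View pics/s7.png

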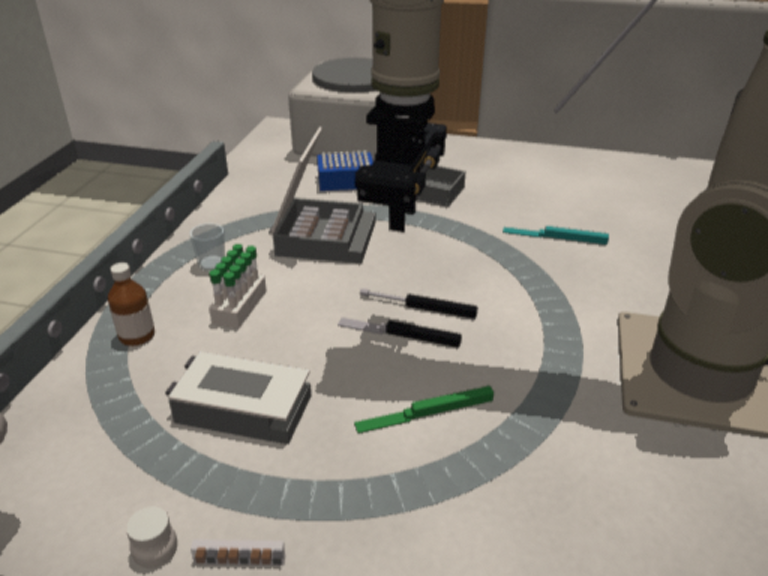

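The spatula lies flat at (400,332), the large cover stands open at (300,180), the small cover is shut at (240,385), and the gripper is clear. Handing in.

```bash
python3 -c "
from h import *
print(order.close_job())"
```

```text
the job is handed in; nothing more can be done
None
```

The larger module's cover stands open at about 65°, the spatula lies flat on the deck again, the smaller module's cover is still shut, and the job is handed in after about 16 s of robot time.

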